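Probe the fuse holder and set its clamp screw a quarter turn off its seat

ROBOT

A 7-joint arm with a two-finger parallel gripper is mounted at the origin on the work surface. World frame = base frame: x ahead of the robot, y to its left, z up, the work surface at z = 0. Lengths are in m, angles in rad, forces in N, time in s.
With the tool pointing down it reaches from about 0.35 to 0.9 m from the base axis. Payload 8.1 kg.
Tool frame: the origin (TCP) lies on the centre line of the jaws, within the pads' length; the fingertips stand 14 mm ahead of it and the grasp point (between the pads) lies 5 mm behind it; z points along the fingers, y is the direction in which the jaws open and shut (so a half turn about z gives the same grasp; the last joint's range is limited). The gripper opens to 92 mm and grips with 3 to 60 N. Pads are 19 mm wide; open, the fingers measure 130 mm over their backs; the gripper's body (75 mm by 190 mm) begins 47 mm behind the grasp point.
Start: joints at [1.197, 0.434, 0.025, 1.573, -0.012, 1.134, -0.075], TCP at [0.167, -0.602, 0.241] pointing down, gripper open.
Joint ranges: [-2.62, 2.62], [-0.44, 2.09], [-1.27, 1.32], [0.08, 2.57], [-1.32, 4.46], [0.12, 2], [-2.74, 2.74]. Speed limits (rad/s): [2.22, 2.22, 3.01, 3.01, 3.14, 3.14, 3.14].

INTERFACE

Orientations are given as a rotation vector (axis times angle).
In Python, from cell import observe, eyes, arm gives the robot as it stands.
- The arm moves only by the tool step_arm, never from a script. Its argument "series" is a list that holds one entry, the list of rows, each a list of 5 numbers: the finger opening in m, from 0 to 0.0918, then the shift along the world's x, y, z in m, then the turn about the world's z in degrees. In form: [[[hand, dx, dy, dz, spin], ...]]. A call has 1 to 20 rows; each row is the pose to reach, as a shift and turn from the pose measured when the call began; what a row does not reach only later rows make up. A row lasts 1/12 s, in which the tool goes at most 41.7 mm and 7.16 degrees, less where a joint would pass 70% of its speed; a pose out of reach is approached as far as the arm can. A call with a gripper value outside its range is refused whole. The fingers move at their own pace and stop on an object; "squeeze" is the grip in N (left out, the last holds). Time passes only in rows, so rows that repeat a pose let the fingers close. It gives the time, the measured TCP pose, the force and the opening at its end, in the units of the state.
- observe(): the state, without advancing time (a new reading comes with each control period).
- eyes.get_image(name): name is "scene" or "top" or "wrist"; returns (picture, depth): 400x640x3 uint8, red, green, blue; 400x640 float32, m along the optical axis (not along the pixel's ray), 0 where there is no reading.
- eyes.camera_params(name): a dict with "intrinsics" (3x3 intrinsics, pixels), "distortion" ([k1, k2, p1, p2, k3] as OpenCV has them; the pictures are not rectified), "position" and "attitude" of the camera in the world. Camera axes: x right, y down, z forward; pixel columns grow to the right and rows downward; lengths in m; the calibration is good to about 2 mm. A picture is of the moment at which its call begins: read the wrist's pose just before it. camera_params takes no time and is no camera call; for the wrist camera it gives the pose at the moment of the call.
- arm.sign_off(): hands the job in, once; it reports no verdict.
The state is a dict: "clock": time; "joints": joint angles; "dq": joint speeds; "joint_efforts": joint torques, N m; "position": TCP position; "ee_rot": TCP orientation; "force": force on the tool from outside, world axes, zero at the start; "ft_torque": the same for the moment, N m; "width": opening from 0.0 (shut) to 1.0 (fully open).
Only numpy, scipy, OpenCV 4.12 (cv2) and the standard library are available. Lean on these libraries where they do the work, as an engineer would, in place of code of your own. Each camera call takes 0.05 s, during which the arm holds its last target.

TASK

Take the test probe out of its stand and press its tip briefly on the fuse fixture's round test pad, then on its square test pad, and put the probe back upright in its stand. Then turn the fixture's wing thumbscrew clockwise until it seats, back it off a quarter turn, and finish while still gripping the wing in that position: do not let go. Leave the other things on the bench where they are.

Things in the scene. Friction and masses are not known exactly. Their poses are not given: they have to be found in the camera images.
- fixture: Fixed grey plate 90 (x) x 200 (y) x 15 mm high on the bench, carrying a white fuse in copper clips along y under an aluminium bridge (78 mm along x, 22 mm along y, upper face 67 mm above the bench). The thumbscrew stands on the bridge's middle; the two test pads stand on the plate's centre line 80 mm either side of it (along y). Origin: centre of the underside. z up.
- screw (a joint): Turn of the wing thumbscrew about its vertical axis, rad. Grows as it is turned clockwise seen from above. It seats against a firm stop at 3.00; it starts 0.6 to 1.1 short of that. A quarter turn off the seat is 1.43. Friction about 0.04 N m; it stays where it is left and its height does not change.
- wing (a point): Steel wing of the thumbscrew; its middle lies on the screw axis, 91 mm above the bench. The wing is an upright plate 38 mm wide (along its own x), 12 mm thick (along its y), with its lower edge 73 mm and its top 107 mm above the bench; grip it across the thickness. Origin: the wing's middle; it turns with the screw. z up.
- round_pad: Round steel test pad, 18 mm across, on a round black post 26 mm across; at one end of the fixture, either end. Origin: centre of its upper face, 50 mm above the bench. It is sprung: it gives straight down by up to 5 mm, 0.8 N per mm.
- square_pad: Square steel test pad, 18 x 18 mm, on a square black post 26 mm wide; at the fixture's other end. Origin: centre of its upper face, 50 mm above the bench. Sprung in the same way, up to 5 mm, 0.8 N per mm.
- probe: Cordless test probe, 125 mm long, about 50 g, hanging upright in its stand. Origin: its tip; z runs up along its axis to the handle. Above the tip: thin stem up to 10 mm across to 50 mm, a collar 30 mm across from 50 to 56 mm, then a round grey handle 16 mm across from 56 to 125 mm (grip it there, from above).
- stand: Fixed wooden block 70 x 70 x 60 mm high with one vertical through hole, 21 mm across, in the middle of its top. The probe hangs in it by its collar, tip 10 mm above the bench. Origin: centre of the underside.
- stand_hole0 (a point): Centre of the mouth of the stand's hole, in its top face, 60 mm above the bench.
- fuse_a: Bystander: spare white ceramic fuse with square steel ends, 64 x 24 x 24 mm, lying beyond the fixture. Origin: centre of its underside.
- fuse_b: Bystander: a second such spare fuse, farther back. Origin: centre of its underside.
- end_cap: Bystander: nickel end cap, a cup 26 mm across and 18 mm high, standing on the robot's side of the fixture. Origin: centre of its underside.
- cover: Bystander: green nylon cover, 34 x 70 x 22 mm, lying open side down beyond the stand. Origin: centre of its underside.
- driver: Bystander: screwdriver lying to the right of the fixture. Origin: its underside.
- holder: Bystander: white plastic holder block 50 x 90 x 36 mm, to the left of the stand. Origin: centre of its underside.
There are look-alikes about, which are no part of the job. Leave any pink look-alike of the probe alone. Leave any turquoise look-alike of the fixture alone.

How it is judged:
On the way, in this order (a step that is already met when the one before it is completed fails the run):
1. the probe's tip presses on the round pad (contact force between probe and round_pad above 0.5 N and distance between probe and round_pad below 0.013 m), for 0.1 s.
2. the probe's tip presses on the square pad (contact force between probe and square_pad above 0.5 N and distance between probe and square_pad below 0.013 m), for 0.1 s.
3. the probe hangs upright in its stand again, let go (horizontal distance between probe and stand_hole0 below 0.012 m and z of probe in the frame of stand between 0.005 and 0.014 m and angle between probe's own z axis and vertical below 0.12 rad and contact force between the fingers and probe below 0.1 N), for 0.2 s.
4. the thumbscrew is turned clockwise onto its seat (value of joint screw above 2.93 rad), for 0.1 s.
At the end, for the whole second after the job is handed in: The screw stands a quarter turn (90 degrees, within 15) back from its seat, at rest, with the fingers still gripping its wing (over 1.5 N, the grasp point within 30 mm of the wing's middle); the probe hangs upright and released in its stand's hole (within 12 mm and 0.12 rad) (all of step 3 and value of joint screw between 1.169 and 1.689 rad and velocity of joint screw between -0.1 and 0.1 rad/s and contact force between the fingers and fixture above 1.5 N and distance between the grasp point and wing below 0.03 m); the arm keeps its last pose, push and grip.
It fails at once if a bystander is moved more than 30 mm (distance of any of fuse_a, fuse_b, end_cap, cover, driver, holder from where it was at the start of the episode above 0.03 m).
It also fails if it takes over 67 s, if anything falls off the work surface, if the arm or the gripper's body presses on something with over 40 N, if the wrist force passes 120 N, or if a joint passes its speed limit or range.

## Working session

There is one attempt and no reset: what is moved stays moved. The work goes in short steps, Python scripts to look and compute and a tool call to move; the robot and the scene stay as the last step left them, time stands still between calls to the robot, and variables do not carry over. Pictures are saved under pics/ and viewed, and the job is handed in when it is done.

Besides the shell and the picture viewer there is one more tool, called after "Request:" as name([rows], argument=value, ...), one row to a line, values as JSON. step_arm: Moves the arm, as the interface text tells. Its arguments: {"type":"object","properties":{"series":{"type":"array"},"squeeze":{"type":"number"}},"required":["series"]}

```bash
mkdir -p pics; ls
cat > h.py <<'E'
from cell import observe, eyes, arm
import numpy as np, cv2
from scipy.spatial.transform import Rotation as R
E
python3 - <<'E'
from h import *
print(observe())
for n in ("scene","top"):
    p,d=eyes.get_image(n); c=eyes.camera_params(n); print(n,c)
    cv2.imwrite(f"pics/{n}0.png",p[:,:,::-1]); np.savez(f"pics/{n}0.npz",p=p,d=d,K=c["intrinsics"],D=c["distortion"],pos=c["position"],att=c["attitude"])
E
```

```text
pics
{'clock': 0.0, 'joints': array([ 1.19738663,  0.43519541,  0.0249509 ,  1.57411352, -0.01161103,
        1.13399976, -0.07508419]), 'dq': array([ 0.00038352, -0.00141947, -0.00053887,  0.00034437,  0.00015493,
        0.00079616, -0.00024673]), 'joint_efforts': array([ 7.56671452e-04, -6.67838502e+01,  9.85663645e-01, -3.14458251e+01,
       -6.03277353e-02,  4.29204851e-02,  1.71733204e-04]), 'position': array([ 0.16702246, -0.60175017,  0.23995547]), 'ee_rot': array([-3.11132374e+00, -4.23820536e-01,  5.22976766e-04]), 'force': array([-0.49671811, -0.01919098,  0.72109587]), 'ft_torque': array([-0.01351767, -0.03077909, -0.05304473]), 'width': 1.0021597690895012}
scene {'intrinsics': array([[370.61648306,   0.        , 317.29466714],
       [  0.        , 370.61648306, 205.51888941],
       [  0.        ,   0.        ,   1.        ]]), 'distortion': array([-0.05947807,  0.        ,  0.        ,  0.        ,  0.        ]), 'position': array([ 1.20995167, -0.46090628,  0.5775818 ]), 'attitude': array([-1.95595165, -1.00684675,  0.54898223])}
top {'intrinsics': array([[414.52648964,   0.        , 316.37809195],
       [  0.        , 414.52648964, 192.15027208],
       [  0.        ,   0.        ,   1.        ]]), 'distortion': array([-0.08646941,  0.        ,  0.        ,  0.        ,  0.        ]), 'position': array([ 0.40999148, -0.00583233,  1.1751386 ]), 'attitude': array([-2.13012474,  2.12791451, -0.13049554])}
```

View pics/top0.png

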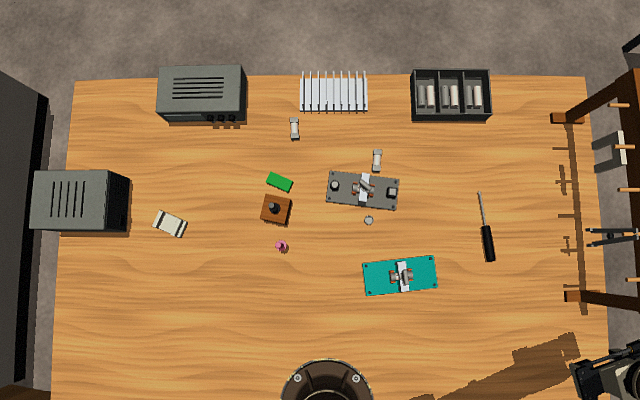

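View pics/scene0.png

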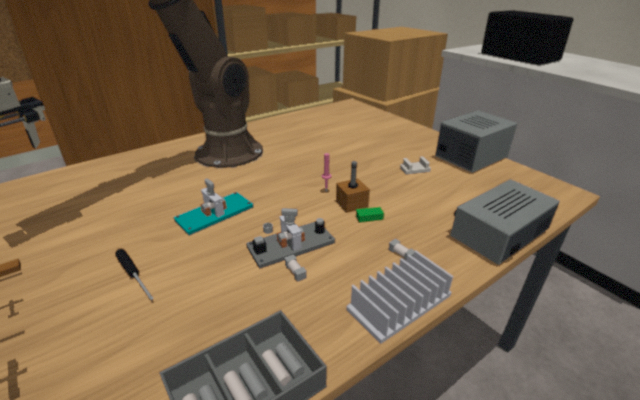

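The top view shows the fixture at about (362,190), with the round pad at (334,185) and the square pad at (391,192). The stand and grey probe are at (276,208). The pink look-alike is at (281,246) and the turquoise one at (400,276). Next I'll measure these, using enlarged crops.

```bash
cat >> h.py <<'E'
def load(f):
    return dict(np.load(f))
def snap(n,f):
    c=eyes.camera_params(n); p,d=eyes.get_image(n)
    cv2.imwrite(f"pics/{f}.png",p[:,:,::-1])
    s=dict(p=p,d=d,K=c["intrinsics"],D=c["distortion"],pos=c["position"],att=c["attitude"]); np.savez(f"pics/{f}.npz",**s); return s
def cloud(s):
    h,w=s['d'].shape
    uv=np.stack(np.meshgrid(np.arange(w),np.arange(h)),-1).reshape(-1,1,2).astype(float)
    r=cv2.undistortPoints(uv,s['K'],s['D'])[:,0]
    z=s['d'].reshape(-1,1)
    P=np.c_[r*z,z]@R.from_rotvec(s['att']).as_matrix().T+s['pos']
    P[z[:,0]==0]=np.nan
    return P.reshape(h,w,3)
def onplane(s,u,v,z):
    r=cv2.undistortPoints(np.array([[[u,v]]],float),s['K'],s['D'])[0,0]
    d=R.from_rotvec(s['att']).as_matrix()@np.r_[r,1]
    return s['pos']+d*(z-s['pos'][2])/d[2]
def crop(s,f,u0,v0,u1,v1,k):
    cv2.imwrite(f"pics/{f}.png",cv2.resize(s['p'][v0:v1,u0:u1,::-1],None,fx=k,fy=k,interpolation=cv2.INTER_CUBIC))
E
python3 - <<'E'
from h import *
s=load("pics/top0.npz"); C=cloud(s)
crop(s,"topc",250,140,410,260,5)
for n,u,v in [("stand",276,208),("bench",330,130),("round",334,185),("sq",391,192),("wing",363,187),("probetop",274,207)]: print(n,C[v,u])
t=load("pics/scene0.npz"); D=cloud(t); crop(t,"scenec",240,140,400,260,5)
for n,u,v in [("bench",300,170),("round",320,224),("sq",259,243),("wing",288,213),("probetop",353,163)]: print(n,D[v,u])
# plate points
m=(C[...,2]>.008)&(C[...,2]<.024);m[:150]=0;m[225:]=0;m[:,:318]=0;m[:,410:]=0
P=C[m][:,:2]; r=cv2.minAreaRect(P.astype(np.float32)*1000);print("plate",r)
m=(C[...,2]>.052)&(C[...,2]<.075);m[:185]=0;m[232:]=0;m[:,:255]=0;m[:,300:]=0
print("stand",cv2.minAreaRect(C[m][:,:2].astype(np.float32)*1000),np.median(C[m][:,2]))
E
```

```text
stand [0.53380682 0.13322055 0.08785722]
bench [ 0.77344077 -0.01050361  0.00293146]
round [ 0.60223251 -0.02101     0.04736225]
sq [ 0.58217929 -0.17717725  0.04955932]
wing [ 0.58959144 -0.09726379  0.08931551]
probetop [0.53192823 0.13340825 0.12690219]
bench [ 0.26913344  0.13582447 -0.00314627]
round [ 0.61104027 -0.02773615  0.04247081]
sq [ 0.59011481 -0.18529697  0.04272901]
wing [ 0.59679582 -0.10822461  0.09918462]
probetop [0.53532819 0.13601673 0.13085048]
plate ((592.6485595703125, -102.4969482421875), (186.20501708984375, 210.4867706298828), 29.308473587036133)
stand ((535.8193969726562, 140.96102905273438), (71.43856048583984, 69.97798156738281), 77.48281860351562) 0.06029998603251596
```

View pics/topc.png

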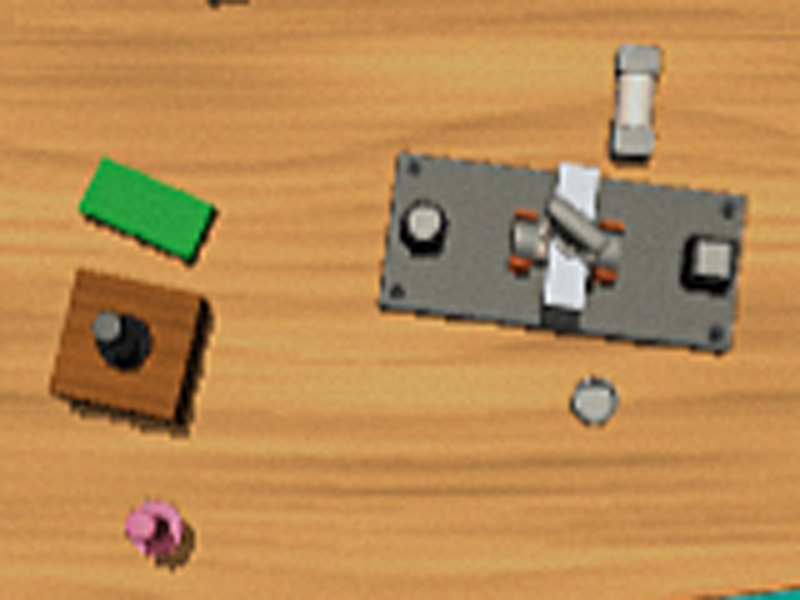

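View pics/scenec.png

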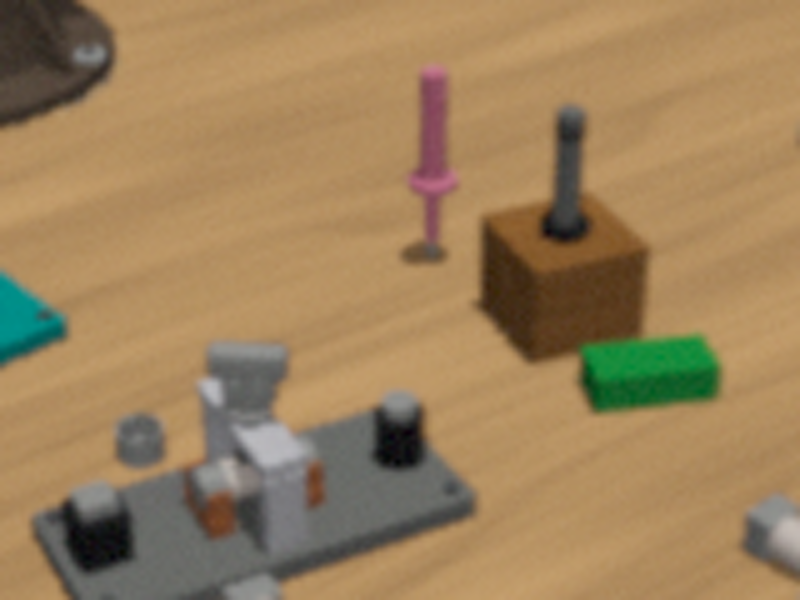

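Run:
```python
from h import *
s=load("pics/top0.npz"); g=lambda x,y:((x+.5)/5-.5+250,(y+.5)/5-.5+140)
for n,x,y,z in [("probetop",107,327,.135),("round",425,223,.05),("sq",712,258,.05),("wing",580,228,.107),("cap",595,400,.018)]: print(n,onplane(s,*g(x,y),z))
t=load("pics/scene0.npz"); g=lambda x,y:((x+.5)/5-.5+240,(y+.5)/5-.5+140)
for n,x,y,z in [("probetop",570,112,.135),("round",401,402,.05),("sq",98,497,.05),("wing",247,350,.107)]: print(n,onplane(t,*g(x,y),z))
o=observe(); M=R.from_rotvec(o['ee_rot']).as_matrix(); print(M.round(3))
c=eyes.camera_params("wrist"); print(c); print("cam in tool",M.T@(c['position']-o['position']),(M.T@R.from_rotvec(c['attitude']).as_matrix()).round(3))
```

```text
probetop [0.53609113 0.1400812  0.135     ]
round [ 0.60401343 -0.02263226  0.05      ]
sq [ 0.58432702 -0.17990671  0.05      ]
wing [ 0.59141654 -0.1026195   0.107     ]
cap [ 0.50914356 -0.11767501  0.018     ]
probetop [0.53795138 0.13563517 0.135     ]
round [ 0.60557021 -0.02441403  0.05      ]
sq [ 0.58580446 -0.18175651  0.05      ]
wing [ 0.59632838 -0.10483114  0.107     ]
[[ 0.964  0.267 -0.   ]
 [ 0.267 -0.964  0.001]
 [-0.    -0.001 -1.   ]]
{'intrinsics': array([[283.18149921,   0.        , 320.64796967],
       [  0.        , 283.18149921, 197.46132434],
       [  0.        ,   0.        ,   1.        ]]), 'distortion': array([-0.01896882,  0.        ,  0.        ,  0.        ,  0.        ]), 'position': array([ 0.23518748, -0.58219011,  0.38422569]), 'attitude': array([ 2.32674502, -1.76731005, -0.23517715])}
cam in tool [ 0.07093461 -0.00089398 -0.14417067] [[ 0.001 -0.965 -0.261]
 [ 1.     0.001  0.001]
 [-0.001 -0.261  0.965]]
```

Request:
step_arm([
  [[0.09,0.03,0.035,0.0,0],[0.09,0.06,0.07,0.0,0],[0.09,0.09,0.105,0,0],[0.09,0.12,0.14,0,0],[0.09,0.15,0.175,0,0],[0.09,0.18,0.21,0,0],[0.09,0.21,0.245,0,0],[0.09,0.24,0.28,0,0],[0.09,0.27,0.315,0,0],[0.09,0.3,0.35,0,0],[0.09,0.33,0.385,0,0],[0.09,0.36,0.42,0,0],[0.09,0.38,0.455,0,0],[0.09,0.4,0.48,0,0],[0.09,0.41,0.5,0,0],[0.09,0.41,0.5,0,0],[0.09,0.41,0.5,0,0],[0.09,0.41,0.5,0,0]],
])

```text
clock: 1.6
position: [0.5773, -0.1001, 0.2394]
ee_rot: [-3.11, -0.429, 0.002]
force: [0.1, -0.8, -0.0]
width: 0.977
```

Run:
```python
from h import *
o=observe(); print(o['clock'],o['position'],o['ee_rot'],o['joints'],o['dq'].round(3)); s=snap("wrist","w1"); C=cloud(s); P=C[...,2]; print(np.nanmin(P),np.nanmax(P))
```

```text
1.6 [ 0.57727203 -0.10011647  0.23940041] [-3.11015942e+00 -4.28915621e-01  1.97588065e-03] [ 0.24781883  0.38828067 -0.22953898  1.65643413  0.09438883  1.1094711
 -1.30412596] [ 0.04  -0.014  0.04   0.019  0.009  0.003  0.01 ]
-0.0035444111909327947 0.3449012762840238
```

View pics/w1.png

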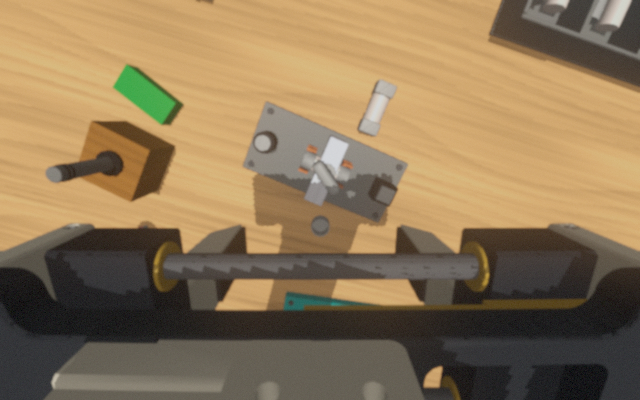

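The wrist view shows the round pad at about (264,141), the square pad at (384,188), the wing at (326,175) and the probe's top at (54,174). I'll zoom in for a second-view measurement.

Run:
```python
from h import *
s=load("pics/w1.npz"); crop(s,"w1c",240,95,420,225,4); crop(s,"w1d",30,60,190,210,4)
C=cloud(s)
for u,v in [(264,141),(384,188),(326,175),(54,174)]: print(C[v,u])
```

```text
[ 0.60550768 -0.02275631  0.048592  ]
[ 0.59086007 -0.17456754  0.05228789]
[ 0.59677211 -0.09932945  0.1069701 ]
[0.53684748 0.13834884 0.1368339 ]
```

View pics/w1c.png

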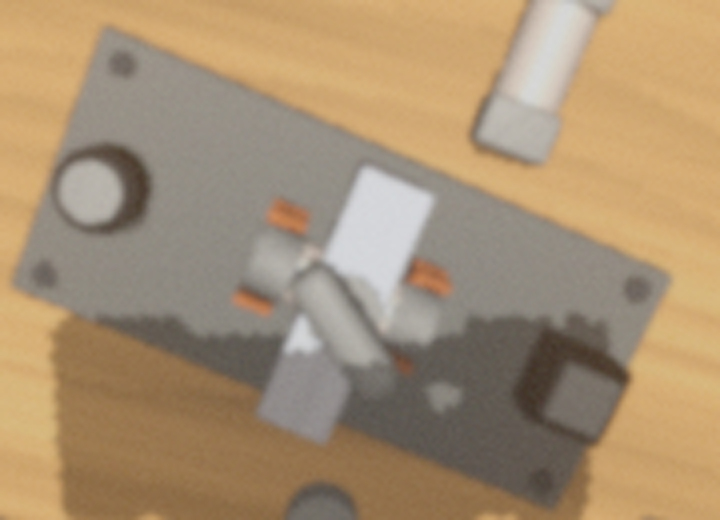

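View pics/w1d.png

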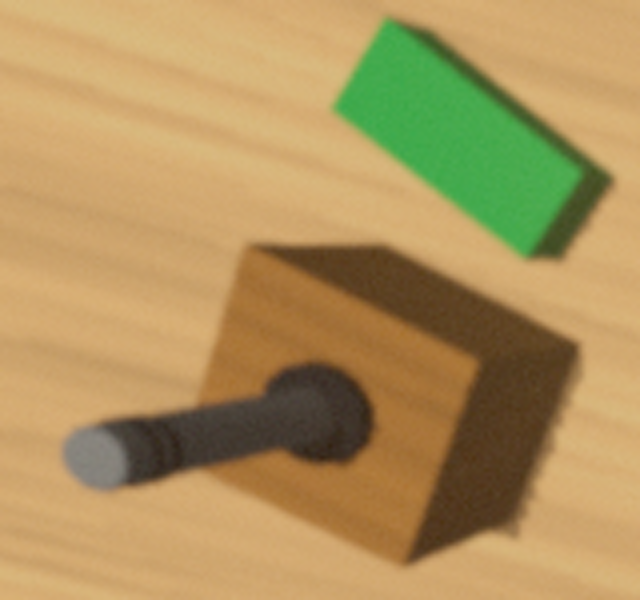

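```bash
cat >> h.py <<'E'
def ray(s,u,v):
    r=cv2.undistortPoints(np.array([[[u,v]]],float),s['K'],s['D'])[0,0]
    d=R.from_rotvec(s['att']).as_matrix()@np.r_[r,1]; return s['pos'],d/np.linalg.norm(d)
def tri(obs):
    A=np.zeros((3,3));b=np.zeros(3)
    for s,u,v in obs:
        p,d=ray(s,u,v);Q=np.eye(3)-np.outer(d,d);A+=Q;b+=Q@p
    return np.linalg.solve(A,b)
E
python3 - <<'E'
from h import *
w=load("pics/w1.npz");t=load("pics/top0.npz");c=load("pics/scene0.npz")
def g(x,y,k,u,v): return ((x+.5)/k-.5+u,(y+.5)/k-.5+v)
W=lambda x,y:g(x,y,4,240,95); V=lambda x,y:g(x,y,4,30,60); T=lambda x,y:g(x,y,5,250,140); S=lambda x,y:g(x,y,5,240,140)
for n,a,b,e,z in [("round",W(91,191),T(425,223),S(401,402),.05),("sq",W(588,399),T(712,258),S(98,497),.05),("wing",W(344,330),T(580,228),S(247,350),.107),("probe",V(97,457),T(107,327),S(570,110),.135)]:
    print(n,tri([(w,*a),(t,*b)]),tri([(w,*a),(c,*e)]),tri([(w,*a),(t,*b),(c,*e)]),onplane(w,*a,z))
p=onplane(w,*W(312,282),.107);q=onplane(w,*W(375,378),.107);print("wing ends",p,q,np.degrees(np.arctan2(*(q-p)[1::-1])))
p=onplane(w,*W(91,191),.05);q=onplane(w,*W(588,399),.05);print(np.linalg.norm(p-q),(p+q)/2)
print("collar",onplane(w,*V(320,412),.066))
print("stand corners mean",np.mean([onplane(w,*V(*a),.06) for a in [(250,246),(478,357),(405,562)]],0), np.mean([onplane(w,*V(*a),.06) for a in [(250,246),(405,562)]],0))
o=observe();M=R.from_rotvec(o['ee_rot']).as_matrix();print("tool y",np.degrees(np.arctan2(M[1,1],M[0,1])))
E
```

```text
round [ 0.60376594 -0.02229178  0.05258862] [ 0.60294524 -0.02166841  0.04744037] [ 0.6037586  -0.02230568  0.0485396 ] [ 0.60363105 -0.0215281   0.05      ]
sq [ 0.58411364 -0.17987367  0.05232981] [ 0.58372531 -0.18112294  0.04849285] [ 0.58409557 -0.18077718  0.0487779 ] [ 0.58380626 -0.18091402  0.05      ]
wing [ 0.59293441 -0.10176949  0.09849735] [ 0.59298809 -0.10108806  0.10346379] [ 0.59264403 -0.10170597  0.10334467] [ 0.59461923 -0.0995603   0.107     ]
probe [0.53610676 0.14009394 0.13498274] [0.53620792 0.13830479 0.13542662] [0.53573749 0.13945392 0.13471593] [0.53612621 0.14009119 0.135     ]
wing ends [ 0.60399834 -0.08869779  0.107     ] [ 0.58496202 -0.11042668  0.107     ] -131.2210598852864
0.16061411565267136 [ 0.59371865 -0.10122106  0.05      ]
collar [0.53671317 0.13864537 0.066     ]
stand corners mean [0.54512459 0.12666997 0.06      ] [0.53621122 0.14006862 0.06      ]
tool y -74.44932290745653
```

Request:
step_arm([
  [[0.09,-0.006,0.035,0,0],[0.09,-0.012,0.07,0,0],[0.09,-0.018,0.105,0,0],[0.09,-0.024,0.14,0,0],[0.09,-0.03,0.175,0,0],[0.09,-0.036,0.21,0,0],[0.09,-0.041,0.23,0,0],[0.09,-0.041,0.24,0,0],[0.09,-0.041,0.24,0,0],[0.09,-0.041,0.24,0,0],[0.09,-0.041,0.24,-0.02,0],[0.09,-0.041,0.24,-0.04,0],[0.09,-0.041,0.24,-0.06,0],[0.09,-0.041,0.24,-0.08,0],[0.09,-0.041,0.24,-0.1,0],[0.09,-0.041,0.24,-0.12,0],[0.09,-0.041,0.24,-0.134,0],[0.09,-0.041,0.24,-0.134,0],[0.09,-0.041,0.24,-0.134,0],[0.09,-0.041,0.24,-0.134,0]],
])

```text
clock: 3.32
position: [0.5366, 0.1366, 0.1063]
ee_rot: [-3.112, -0.421, 0.001]
force: [-0.8, -0.4, 0.8]
width: 0.98
```

Run:
```python
from h import *
o=observe(); print(o['clock'],o['position'],o['ee_rot'],o['joints']); s=snap("wrist","w2")
```

```text
3.3167 [0.53657079 0.13658335 0.10626858] [-3.11249810e+00 -4.21467189e-01  1.05634763e-03] [-0.13242314  0.49133084 -0.2910674   1.87979792  0.18915039  0.79760257
 -1.82525623]
```

View pics/w2.png

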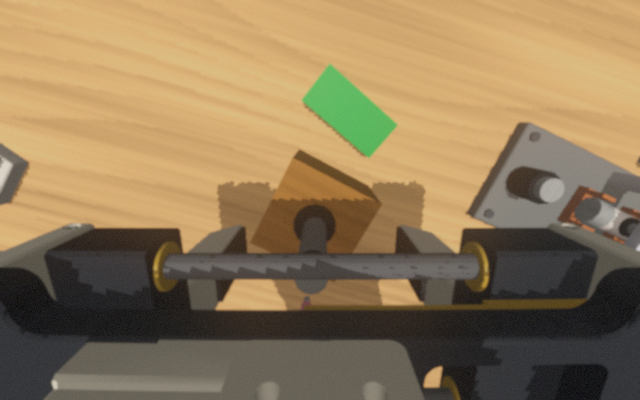

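The probe stands between the open fingers: handle at about (314,250), jaw centre near 320. I'll shift 3 mm in y and close.

Request:
step_arm([
  [[0.09,0,0.003,-0.001,0],[0.09,0,0.003,-0.001,0],[0.03,0,0.003,-0.001,0],[0.0,0,0.003,-0.001,0],[0.0,0,0.003,-0.001,0],[0.0,0,0.003,-0.001,0],[0.0,0,0.003,-0.001,0],[0.0,0,0.003,-0.001,0],[0.0,0,0.003,-0.001,0],[0.0,0,0.003,-0.001,0],[0.0,0,0.003,-0.001,0],[0.0,0,0.003,-0.001,0]],
], squeeze=20)

```text
clock: 4.37
position: [0.5367, 0.1401, 0.1056]
ee_rot: [-3.112, -0.422, -0.0]
force: [-1.1, 0.1, 1.1]
width: 0.301
```

Request:
step_arm([
  [[0.0,0,0,0,0],[0.0,0,0,0,0],[0.0,0,0,0,0],[0.0,0,0,0,0],[0.0,0,0,0,0],[0.0,0,0,0,0]],
])

```text
clock: 4.87
position: [0.5366, 0.1401, 0.1055]
ee_rot: [-3.112, -0.422, -0.0]
force: [-0.1, -0.4, -0.6]
width: 0.172
```

Request:
step_arm([
  [[0.0,0,0,0.015,0],[0.0,0,0,0.03,0],[0.0,0,0,0.05,0],[0.0,0,0,0.07,0],[0.0,0,0,0.09,0],[0.0,0,0,0.11,0],[0.0,0,0,0.125,0],[0.0,0,0,0.13,0],[0.0,0,0,0.13,0],[0.0,0,0,0.13,0],[0.0,0,0,0.13,0]],
])

```text
clock: 5.78
position: [0.536, 0.1398, 0.2342]
ee_rot: [-3.112, -0.422, 0.003]
force: [0.3, -0.1, -0.8]
width: 0.169
```

Run:
```python
from h import *
o=observe(); print(o['clock'],o['position'],o['ee_rot'],o['width']); s=snap("wrist","w3"); t=snap("scene","s3"); crop(t,"s3c",280,80,440,200,5)
```

```text
5.7833 [0.53597948 0.13979022 0.23424688] [-3.11248393 -0.42244675  0.00312831] 0.1694376837404955
```

View pics/w3.png

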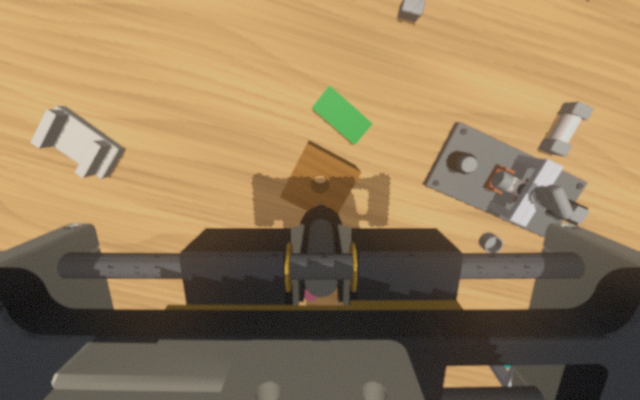

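View pics/s3c.png

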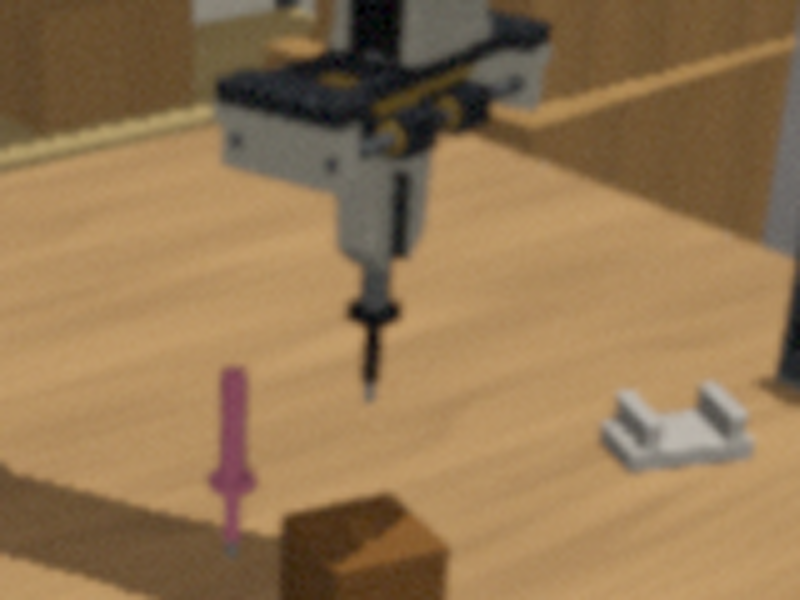

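The probe is held clear of the stand. In the scene crop its tip is at (369,400) and its collar at (374,312), and in the wrist view the hole is at (320,183).

Run:
```python
from h import *
t=load("pics/s3.npz");w=load("pics/w3.npz")
g=lambda x,y:((x+.5)/5-.5+280,(y+.5)/5-.5+80)
print("tip",onplane(t,*g(369,401),.139)); print("collar",onplane(t,*g(374,313),.192))
crop(w,"w3c",260,130,400,250,5)
print("hole",onplane(w,320,183,.06))
# nearby check: world point expected pixel of vertical tip
for P in [(.536,.1398,.139),(.536,.1398,.192)]:
    q=cv2.projectPoints(np.array([P]),*(lambda A:(cv2.Rodrigues(A)[0],-A@t['pos']))(R.from_rotvec(t['att']).as_matrix().T),t['K'],t['D'])[0].ravel(); print(((q-[280,80]+.5)*5-.5))
```

```text
tip [0.53357927 0.13836762 0.139     ]
collar [0.537452   0.13507074 0.192     ]
hole [0.53720767 0.14146206 0.06      ]
[373.96916864 401.93664202]
[379.13577687 309.97914618]
```

View pics/w3c.png

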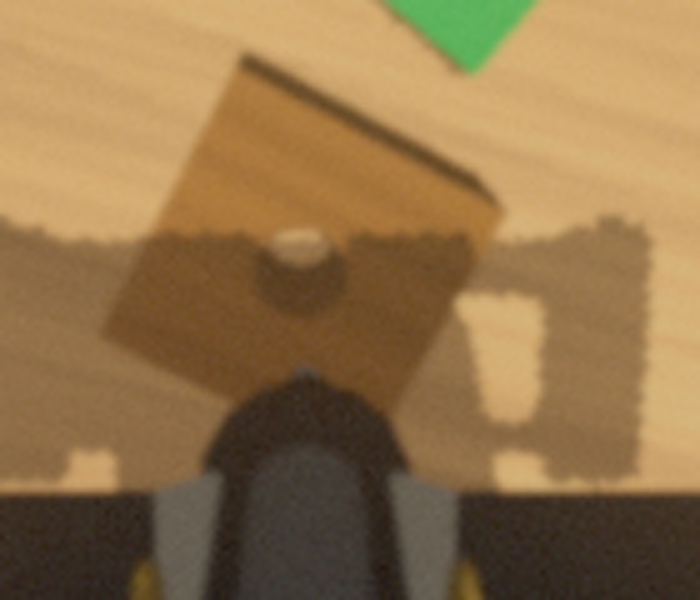

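Request:
step_arm([
  [[0.0,0.01,-0.025,0,0],[0.0,0.022,-0.055,0,0],[0.0,0.034,-0.085,0,0],[0.0,0.048,-0.115,0,0],[0.0,0.06,-0.145,0,0],[0.0,0.068,-0.162,0,0],[0.0,0.068,-0.162,0,0],[0.0,0.068,-0.162,-0.01,0],[0.0,0.068,-0.162,-0.03,0],[0.0,0.068,-0.162,-0.05,0],[0.0,0.068,-0.162,-0.065,0],[0.0,0.068,-0.162,-0.075,0],[0.0,0.068,-0.162,-0.075,0],[0.0,0.068,-0.162,-0.075,0]],
])

```text
clock: 7.05
position: [0.6036, -0.0211, 0.1588]
ee_rot: [-3.111, -0.424, 0.005]
force: [0.2, -0.3, 0.1]
width: 0.163
```

Run:
```python
from h import *
o=observe(); print(o['clock'],o['position'],o['ee_rot'],o['force']); s=snap("wrist","w4"); t=snap("scene","s4"); crop(s,"w4c",260,130,400,250,5);crop(t,"s4c",260,150,380,260,5)
```

```text
7.05 [ 0.60356164 -0.02112424  0.15881217] [-3.11149971 -0.42442078  0.00518232] [ 0.21551542 -0.34466301  0.06527455]
```

View pics/w4c.png

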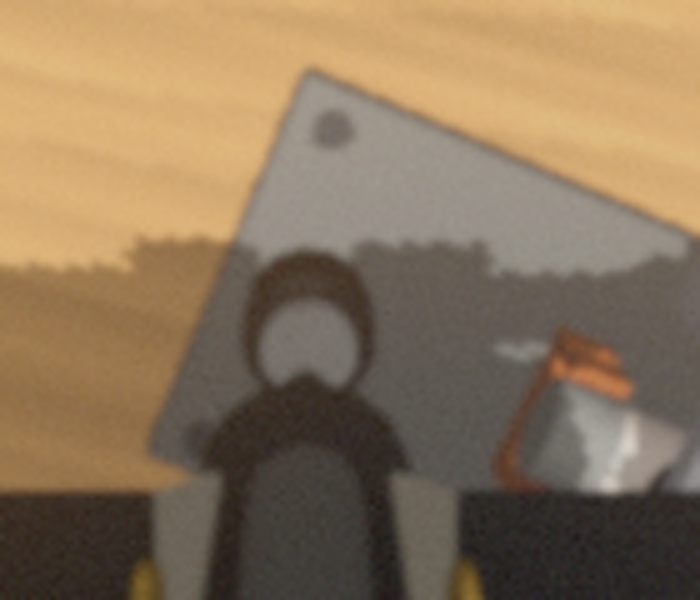

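View pics/s4c.png

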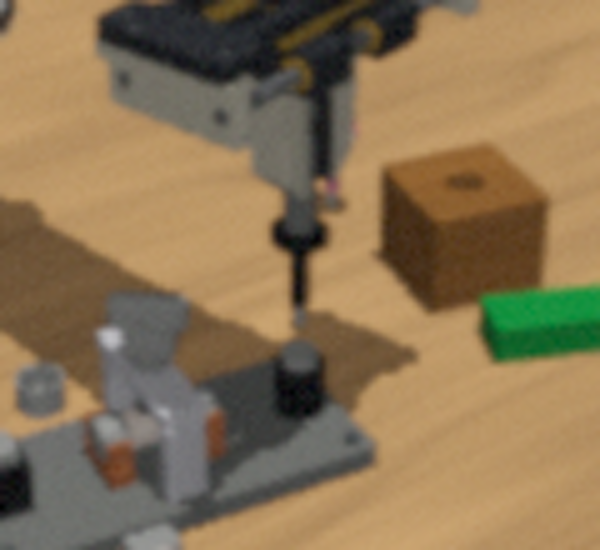

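The tip hangs centred over the round pad: tip at about (305,375) and pad at (308,347) in the crop. Pressing now.

Request:
step_arm([
  [[0.0,0,-0.001,-0.006,0],[0.0,0,-0.001,-0.012,0],[0.0,0,-0.001,-0.016,0],[0.0,0,-0.001,-0.017,0],[0.0,0,-0.001,-0.017,0],[0.0,0,-0.001,-0.017,0],[0.0,0,-0.001,-0.017,0]],
])

```text
clock: 7.73
position: [0.6046, -0.0226, 0.1434]
ee_rot: [-3.112, -0.423, 0.001]
force: [0.5, 0.5, -0.2]
width: 0.17
```

Run:
```python
from h import *
for i in range(5):
  o=observe(); print(o['clock'],o['position'],o['force'],o['ft_torque']); 
  if i==0: t=snap("scene","s5"); crop(t,"s5c",260,150,380,260,5)
```

```text
7.7333 [ 0.60462286 -0.02256004  0.14335549] [ 0.54931221  0.53410173 -0.20235141] [-0.02250124  0.0449921   0.01476531]
7.7833 [ 0.60463368 -0.02258551  0.14336593] [-0.58280204  0.12510707 -0.25842738] [-0.01234773  0.04921537  0.020689  ]
7.7833 [ 0.60463368 -0.02258551  0.14336593] [-0.58280204  0.12510707 -0.25842738] [-0.01234773  0.04921537  0.020689  ]
7.7833 [ 0.60463368 -0.02258551  0.14336593] [-0.58280204  0.12510707 -0.25842738] [-0.01234773  0.04921537  0.020689  ]
7.7833 [ 0.60463368 -0.02258551  0.14336593] [-0.58280204  0.12510707 -0.25842738] [-0.01234773  0.04921537  0.020689  ]
```

View pics/s5c.png

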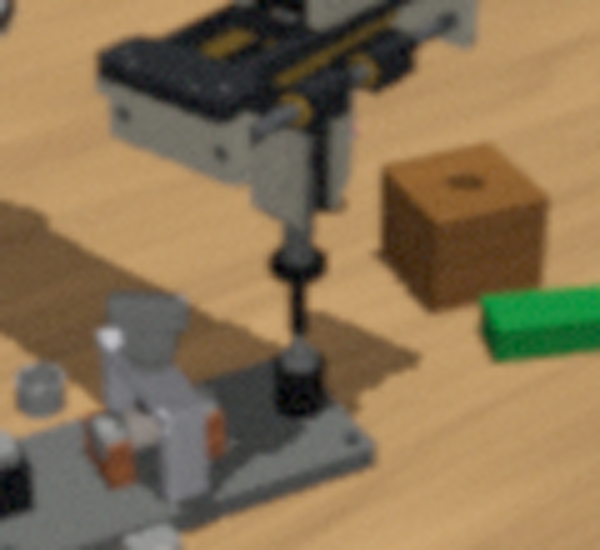

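Request:
step_arm([
  [[0.0,0,0,-0.001,0],[0.0,0,0,-0.002,0],[0.0,0,0,-0.002,0],[0.0,0,0,-0.002,0]],
])

```text
clock: 8.12
position: [0.6047, -0.0226, 0.1414]
ee_rot: [-3.112, -0.423, 0.001]
force: [-0.4, -0.9, 2.2]
width: 0.17
```

Run:
```python
from h import *
for i in range(3):
  o=observe(); print(o['clock'],o['position'],o['force'],o['ft_torque']); 
  t=snap("wrist",f"w6{i}")
crop(t,"w6c",260,130,400,250,5)
```

```text
8.1167 [ 0.60467832 -0.02257343  0.14142758] [-0.42538857 -0.93098384  2.18908534] [-0.1069155   0.12226621  0.0252522 ]
8.1667 [ 0.60468567 -0.02257467  0.14145111] [0.39672502 0.4910916  1.9533136 ] [-0.05812762  0.15807861  0.02080375]
8.2167 [ 0.60468341 -0.02257279  0.14145557] [-1.69747966e-01  1.04905533e-03  1.79359778e+00] [0.02576052 0.13990549 0.00483725]
```

View pics/w6c.png

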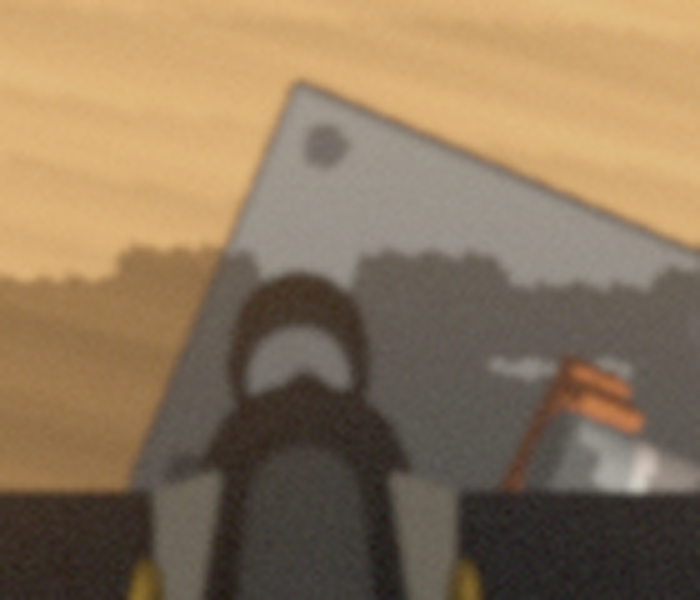

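The wrist force reads about 2 N upwards, steady over 3 readings, so the press on the round pad is good. Now I'll lift over the wing to the square pad.

Request:
step_arm([
  [[0.0,0,0,0.02,0],[0.0,0,0,0.045,0],[0.0,0,0,0.07,0],[0.0,0,0,0.09,0],[0.0,-0.002,-0.015,0.1,0],[0.0,-0.006,-0.045,0.1,0],[0.0,-0.01,-0.075,0.1,0],[0.0,-0.014,-0.105,0.1,0],[0.0,-0.018,-0.135,0.1,0],[0.0,-0.0205,-0.158,0.1,0],[0.0,-0.0205,-0.158,0.1,0],[0.0,-0.0205,-0.158,0.08,0],[0.0,-0.0205,-0.158,0.05,0],[0.0,-0.0205,-0.158,0.03,0],[0.0,-0.0205,-0.158,0.015,0],[0.0,-0.0205,-0.158,0.015,0],[0.0,-0.0205,-0.158,0.015,0]],
])

```text
clock: 9.68
position: [0.5837, -0.1802, 0.1559]
ee_rot: [-3.111, -0.424, 0.003]
force: [-0.4, -0.1, 0.3]
width: 0.169
```

Run:
```python
from h import *
o=observe(); print(o['clock'],o['position'],o['ee_rot'],o['force']); s=snap("wrist","w7"); crop(s,"w7c",260,130,400,250,5)
```

```text
9.6833 [ 0.58371823 -0.18021933  0.15588065] [-3.1113676  -0.42364427  0.00330356] [-0.36707067 -0.11774287  0.31708044]
```

View pics/w7c.png

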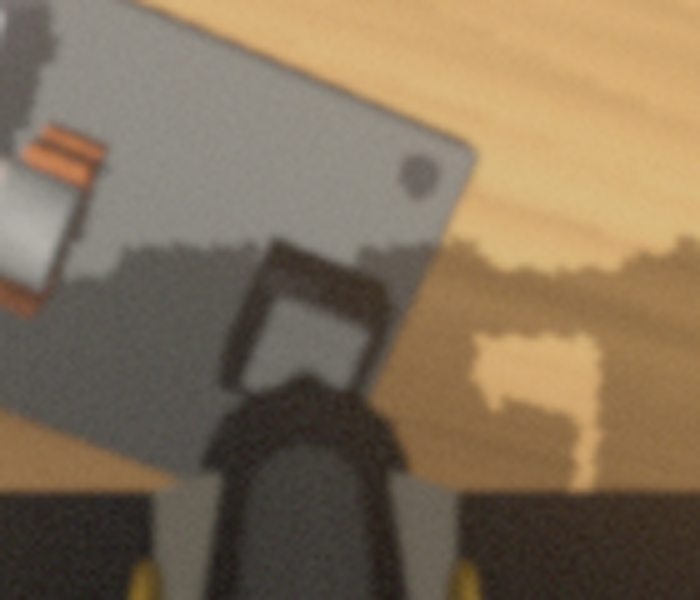

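The tip is centred over the square pad: tip at about (306,377) and pad at (305,345) in the crop. Pressing, with the same depth as before.

Request:
step_arm([
  [[0.0,0,0,-0.005,0],[0.0,0,0,-0.01,0],[0.0,0,0,-0.014,0],[0.0,0,0,-0.0155,0],[0.0,0,0,-0.0155,0],[0.0,0,0,-0.0155,0],[0.0,0,0,-0.0155,0]],
])

```text
clock: 10.32
position: [0.5848, -0.1804, 0.1419]
ee_rot: [-3.112, -0.424, -0.001]
force: [0.5, 0.1, 1.5]
width: 0.171
```

Run:
```python
from h import *
for i in range(3):
  o=observe(); print(o['clock'],o['position'],o['force'],o['ft_torque']); 
  t=snap("wrist",f"w8{i}")
```

```text
10.3167 [ 0.58481409 -0.18044578  0.14185887] [0.46096007 0.08705639 1.48169494] [-0.02333293 -0.15695807 -0.0256782 ]
10.3667 [ 0.58480074 -0.1804724   0.141851  ] [ 0.60957414 -0.40786392  1.78418707] [ 0.02309144 -0.16168239 -0.01659217]
10.4167 [ 0.58478217 -0.18043274  0.1417981 ] [ 0.64189158 -0.28027168  2.02495721] [ 0.02614307 -0.17949022  0.03820175]
```

About 1.8 N on the square pad. Now returning the probe to above the stand.

Request:
step_arm([
  [[0.0,0,0,0.02,0],[0.0,0,0,0.045,0],[0.0,0,0,0.07,0],[0.0,0,0,0.09,0],[0.0,-0.003,0.015,0.097,0],[0.0,-0.007,0.045,0.097,0],[0.0,-0.012,0.08,0.097,0],[0.0,-0.017,0.115,0.097,0],[0.0,-0.022,0.15,0.097,0],[0.0,-0.028,0.185,0.097,0],[0.0,-0.033,0.22,0.097,0],[0.0,-0.038,0.255,0.097,0],[0.0,-0.043,0.29,0.09,0],[0.0,-0.048,0.31,0.08,0],[0.0,-0.048,0.3205,0.07,0],[0.0,-0.048,0.3205,0.06,0],[0.0,-0.048,0.3205,0.05,0],[0.0,-0.048,0.3205,0.04,0],[0.0,-0.048,0.3205,0.04,0],[0.0,-0.048,0.3205,0.04,0]],
])

```text
clock: 12.13
position: [0.5367, 0.1382, 0.1809]
ee_rot: [3.113, 0.42, -0.002]
force: [0.2, -0.3, -0.1]
width: 0.168
```

Run:
```python
from h import *
o=observe(); print(o['clock'],o['position'],o['ee_rot'],o['force']); s=snap("wrist","w9"); crop(s,"w9c",260,130,400,250,5); t=snap("scene","s9"); crop(t,"s9c",300,120,420,220,6)
```

```text
12.1333 [0.5367352  0.13818492 0.18093889] [ 3.11309375e+00  4.19833169e-01 -1.81526213e-03] [ 0.18426161 -0.26061463 -0.06242107]
```

View pics/w9c.png

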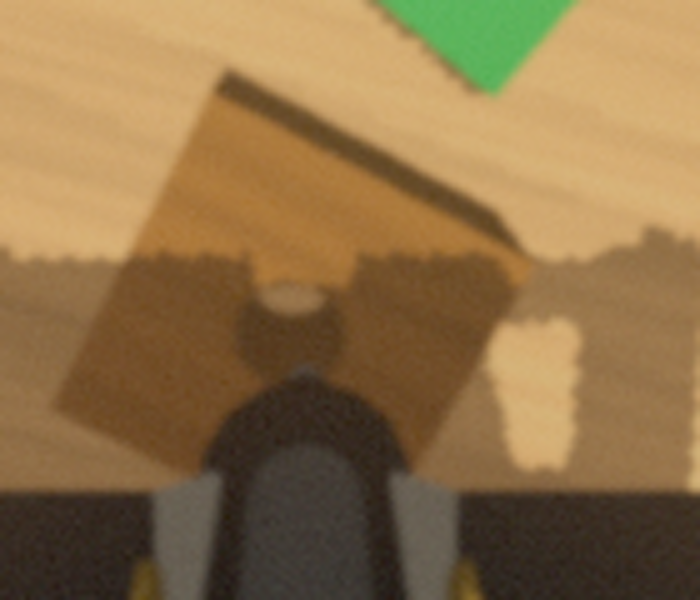

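View pics/s9c.png

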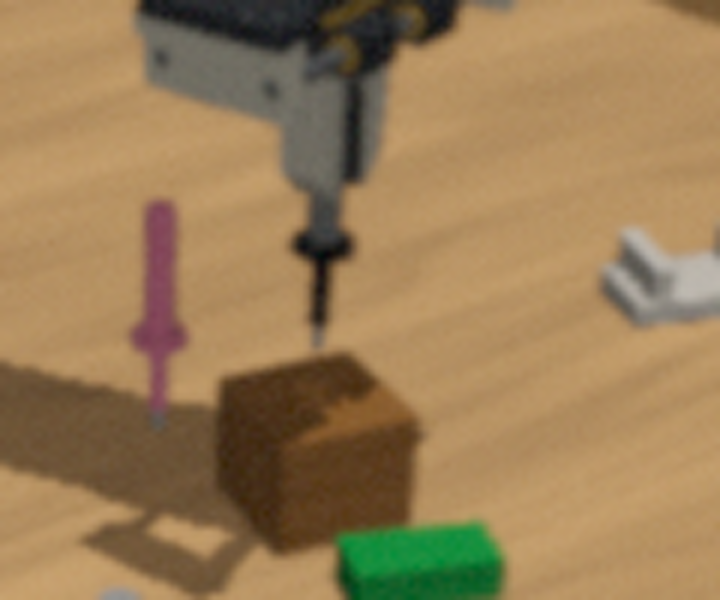

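Run:
```python
from h import *
w=load("pics/w9.npz"); g=lambda x,y:((x+.5)/5-.5+260,(y+.5)/5-.5+130)
print("hole",onplane(w,*g(291,333),.06),"tip",onplane(w,*g(306,371),.0855))
```

```text
hole [0.53614255 0.14136719 0.06      ] tip [0.53677881 0.13857981 0.0855    ]
```

In the crop the hole is at (291,333) and the tip at (306,371), so about +2.5 mm in y is needed. Inserting.

Request:
step_arm([
  [[0.0,-0.0005,0.0025,0,0],[0.0,-0.0005,0.0025,-0.005,0],[0.0,-0.0005,0.0025,-0.015,0],[0.0,-0.0005,0.0025,-0.025,0],[0.0,-0.0005,0.0025,-0.035,0],[0.0,-0.0005,0.0025,-0.045,0],[0.0,-0.0005,0.0025,-0.055,0],[0.0,-0.0005,0.0025,-0.065,0],[0.0,-0.0005,0.0025,-0.073,0],[0.0,-0.0005,0.0025,-0.075,0],[0.0,-0.0005,0.0025,-0.075,0],[0.0,-0.0005,0.0025,-0.075,0]],
])

```text
clock: 13.23
position: [0.537, 0.1418, 0.1072]
ee_rot: [-3.113, -0.421, -0.002]
force: [-0.0, 0.4, -1.5]
width: 0.171
```

Request:
step_arm([
  [[0.0,0,-0.001,-0.001,0],[0.0,0,-0.001,-0.001,0],[0.0,0,-0.001,-0.001,0],[0.09,0,-0.001,-0.001,0],[0.09,0,-0.001,-0.001,0],[0.09,0,-0.001,-0.001,0],[0.09,0,-0.001,-0.001,0],[0.09,0,-0.001,-0.001,0],[0.09,0,-0.001,-0.001,0],[0.09,0,-0.001,-0.001,0],[0.09,0,-0.001,-0.001,0],[0.09,0,-0.001,-0.001,0]],
])

```text
clock: 14.23
position: [0.537, 0.1407, 0.1062]
ee_rot: [-3.113, -0.421, -0.002]
force: [0.4, -0.2, -0.3]
width: 0.773
```

Request:
step_arm([
  [[0.09,0,0,0.015,0],[0.09,0,0,0.04,0],[0.09,0,0,0.07,0],[0.09,0,0,0.1,0],[0.09,0,0,0.13,0],[0.09,0,0,0.13,0],[0.09,0.005,-0.025,0.13,-7],[0.09,0.01,-0.05,0.13,-14],[0.09,0.015,-0.075,0.13,-21],[0.09,0.02,-0.1,0.13,-28],[0.09,0.02,-0.1,0.13,-28],[0.09,0.02,-0.1,0.13,-28]],
])

```text
clock: 15.23
position: [0.5571, 0.039, 0.236]
ee_rot: [3.122, -0.349, 0.002]
force: [-0.2, 1.3, 0.4]
width: 0.98
```

Run:
```python
from h import *
o=observe(); print(o['clock'],o['position'],o['ee_rot'],o['joints'],o['width']); s=snap("wrist","w10"); t=snap("scene","s10"); crop(t,"s10c",300,120,420,220,6)
```

```text
15.2333 [0.55714065 0.03899931 0.23596745] [ 3.12168103e+00 -3.48749654e-01  2.11147903e-03] [-0.02042158  0.34231368 -0.19281372  1.73244804  0.07428529  1.07273241
 -2.03107669] 0.9800656472162212
```

View pics/w10.png

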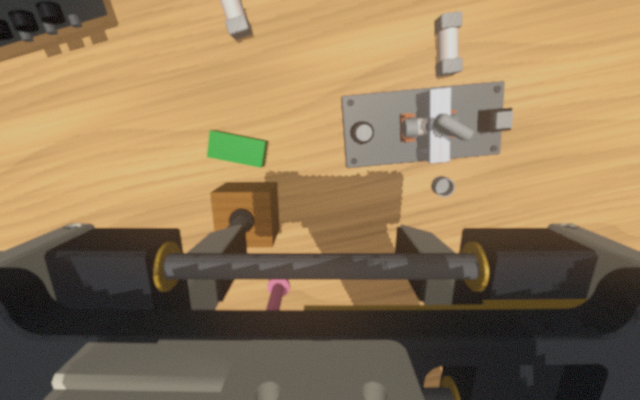

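View pics/s10c.png

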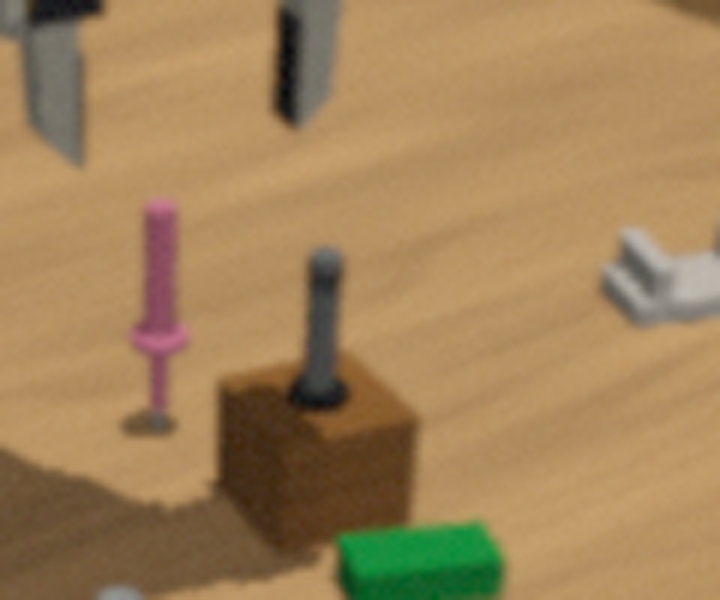

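The probe stands upright in the stand (scene crop: handle at (323,320), collar on the block). The wing is visible in the wrist view at about (455,127), so I'll measure its direction.

Run:
```python
from h import *
s=load("pics/w10.npz"); crop(s,"w10c",400,70,530,170,6)
for f,b in (("w10",(400,70,530,170)),("w1",(240,95,420,225))):
    s=load(f"pics/{f}.npz"); C=cloud(s)[b[1]:b[3],b[0]:b[2]]
    m=(C[...,2]>.098)&(C[...,2]<.116); P=C[m]
    if len(P)>5: 
        c=P.mean(0); u=np.linalg.svd(P[:,:2]-c[:2])[2][0]; print(f,len(P),c,np.degrees(np.arctan2(u[1],u[0])),cv2.minAreaRect((P[:,:2]*1000).astype(np.float32)))
```

```text
w10 539 [ 0.59381161 -0.09842787  0.10579711] -131.3915773292038 ((593.554443359375, -99.77303314208984), (37.01082229614258, 12.21334457397461), 49.192115783691406)
w1 436 [ 0.59385312 -0.09988038  0.10616046] -130.8595600679151 ((593.2813720703125, -100.23126220703125), (37.57884979248047, 12.401355743408203), 48.82462692260742)
```

View pics/w10c.png

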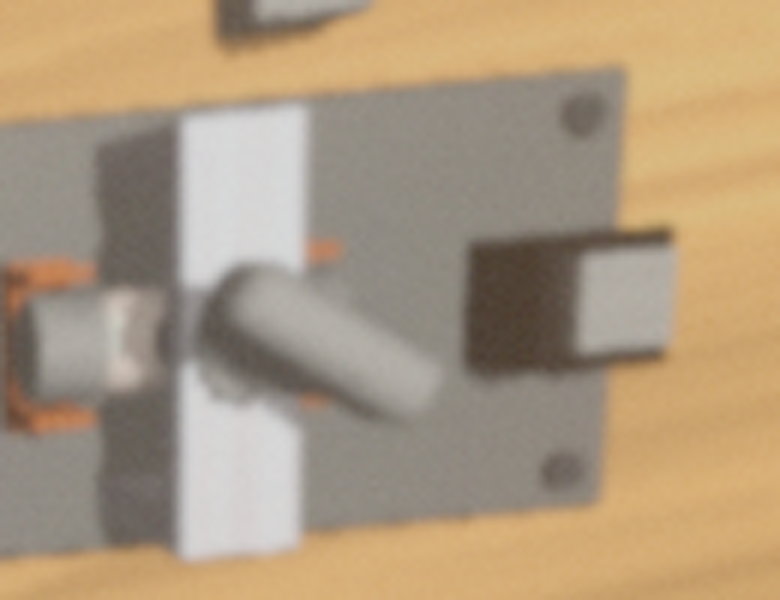

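Request:
step_arm([
  [[0.09,0.006,-0.02,0,7],[0.09,0.012,-0.04,0,14],[0.09,0.018,-0.06,0,21],[0.09,0.024,-0.08,0,28],[0.09,0.03,-0.1,0,35],[0.09,0.0365,-0.12,0,42],[0.09,0.0365,-0.1395,0,49],[0.09,0.0365,-0.1395,0,56],[0.09,0.0365,-0.1395,0,61.7],[0.09,0.0365,-0.1395,0,61.7],[0.09,0.0365,-0.1395,-0.03,61.7],[0.09,0.0365,-0.1395,-0.06,61.7],[0.09,0.0365,-0.1395,-0.085,61.7],[0.09,0.0365,-0.1395,-0.1,61.7],[0.09,0.0365,-0.1395,-0.1,61.7],[0.09,0.0365,-0.1395,-0.1,61.7]],
])

```text
clock: 16.67
position: [0.5931, -0.0966, 0.1358]
ee_rot: [-2.854, -1.307, 0.0]
force: [0.9, 0.8, 1.1]
width: 0.979
```

Run:
```python
from h import *
o=observe(); v=o['ee_rot'];print(o['clock'],o['position'],o['ee_rot'],o['joints'],np.degrees(2*np.arctan2(v[1],v[0]))); s=snap("wrist","w11")
```

```text
16.6667 [ 0.59310411 -0.09663734  0.13579825] [-2.85414406e+00 -1.30719421e+00  4.97609232e-04] [ 0.31718657  0.52819409 -0.35039833  1.73056221  0.21628437  0.92238268
 -0.83255879] -310.7845656072461
```

View pics/w11.png

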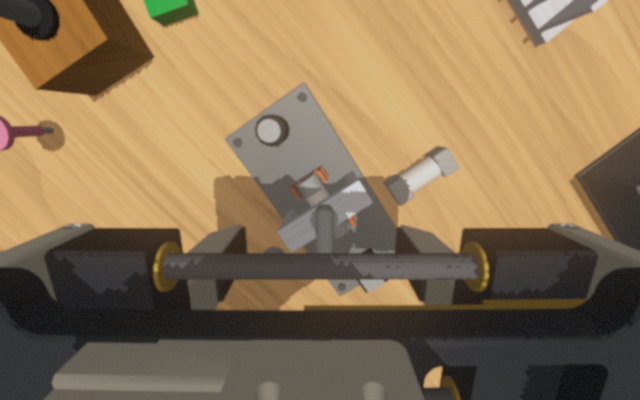

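The wing lies along the jaws' mid-plane at about (324,225), so I'll shift −4 mm in y, descend and close.

Request:
step_arm([
  [[0.09,0.0005,-0.004,-0.01,0],[0.09,0.0005,-0.004,-0.02,0],[0.09,0.0005,-0.004,-0.03,0],[0.09,0.0005,-0.004,-0.04,0],[0.09,0.0005,-0.004,-0.045,0],[0.09,0.0005,-0.004,-0.045,0],[0.09,0.0005,-0.004,-0.045,0]],
])

```text
clock: 17.3
position: [0.5941, -0.1008, 0.0914]
ee_rot: [-2.855, -1.308, -0.001]
force: [0.2, -0.1, 0.2]
width: 0.986
```

Run:
```python
from h import *
o=observe(); v=o['ee_rot'];print(o['clock'],o['position'],o['force'],o['joints'],np.degrees(2*np.arctan2(v[1],v[0]))%360); s=snap("wrist","w12"); crop(s,"w12c",230,130,410,280,4)
```

```text
17.3 [ 0.59412988 -0.10076982  0.09142018] [ 0.15518122 -0.1399801   0.1871179 ] [ 0.31106605  0.58194832 -0.33433616  1.76583991  0.24325104  0.8347196
 -0.84816162] 49.22490052363548
```

View pics/w12c.png

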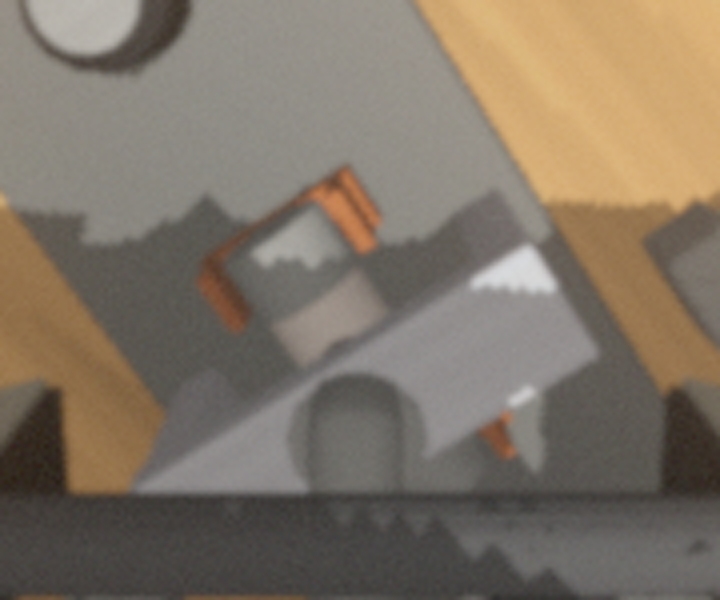

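The wing at (353,430) in the crop is centred to about 1 mm. Closing.

Request:
step_arm([
  [[0.03,0,0,0,0],[0.0,0,0,0,0],[0.0,0,0,0,0],[0.0,0,0,0,0],[0.0,0,0,0,0],[0.0,0,0,0,0],[0.0,0,0,0,0],[0.0,0,0,0,0],[0.0,0,0,0,0],[0.0,0,0,0,0],[0.0,0,0,0,0],[0.0,0,0,0,0],[0.0,0,0,0,0],[0.0,0,0,0,0],[0.0,0,0,0,0],[0.0,0,0,0,0],[0.0,0,0,0,0]],
], squeeze=25)

```text
clock: 18.77
position: [0.5936, -0.0999, 0.0918]
ee_rot: [-2.853, -1.308, -0.0]
force: [-4.7, 2.8, 3.6]
width: 0.13
```

Run:
```python
from h import *
o=observe(); v=o['ee_rot'];print(o['clock'],o['position'],o['force'],o['ft_torque'],o['joints'],o['width']*91.8,np.degrees(2*np.arctan2(v[1],v[0]))%360)
```

```text
18.7667 [ 0.59355797 -0.09992139  0.09183254] [-4.72431879  2.76219968  3.6107925 ] [0.55592685 0.95561231 0.01276515] [ 0.31076177  0.58106007 -0.33520689  1.76641282  0.24244341  0.83594605
 -0.84810777] 11.894300961051641 49.26209201176749
```

Gripped, 11.9 mm. Turning clockwise in stages and watching the moment.

Request:
step_arm([
  [[0.0,0,0,0,-5],[0.0,0,0,0,-10],[0.0,0,0,0,-15],[0.0,0,0,0,-20],[0.0,0,0,0,-25],[0.0,0,0,0,-30],[0.0,0,0,0,-30],[0.0,0,0,0,-30]],
])

```text
clock: 19.43
position: [0.594, -0.1005, 0.0919]
ee_rot: [-3.095, -0.529, -0.002]
force: [1.8, -2.5, -0.6]
width: 0.131
```

```bash
cat > st.py <<'E'
from h import *
o=observe(); v=o['ee_rot'];print(o['clock'],o['position'],o['force'],o['ft_torque'],o['joints'][6],o['width']*91.8,np.degrees(2*np.arctan2(v[1],v[0]))%360)
E
python3 st.py
```

```text
19.4333 [ 0.59397004 -0.10053447  0.09187589] [ 1.83107736 -2.46512681 -0.58988038] [-0.5974638  -0.39003178 -0.03365176] -1.2805833597151512 12.019485636113497 19.3980319727753
```

Request:
step_arm([
  [[0.0,0,0,0,-3],[0.0,0,0,0,-6],[0.0,0,0,0,-8],[0.0,0,0,0,-8],[0.0,0,0,0,-8]],
])

```text
clock: 19.85
position: [0.594, -0.1008, 0.0918]
ee_rot: [-3.125, -0.316, -0.002]
force: [0.5, -2.7, -0.9]
width: 0.131
```

```bash
python3 st.py
```

```text
19.85 [ 0.59400305 -0.10078447  0.09182993] [ 0.5388082  -2.72553708 -0.86400135] [-0.4203923  -0.09461305 -0.0337158 ] -1.3939886817836995 12.069929680181712 11.566036705339172
```

Request:
step_arm([
  [[0.0,0,0,0,-3],[0.0,0,0,0,-6],[0.0,0,0,0,-8],[0.0,0,0,0,-8],[0.0,0,0,0,-8]],
])

```text
clock: 20.27
position: [0.5941, -0.101, 0.0918]
ee_rot: [-3.139, -0.102, -0.003]
force: [-0.1, -1.0, 0.5]
width: 0.128
```

```bash
python3 st.py
```

```text
20.2667 [ 0.59405808 -0.10100349  0.09184437] [-0.06565537 -1.02525594  0.51329149] [-0.4597336  -0.09554534 -0.05220721] -1.5072415367679344 11.75605116874945 3.7191998279827203
```

Request:
step_arm([
  [[0.0,0,0,0,-3],[0.0,0,0,0,-6],[0.0,0,0,0,-8],[0.0,0,0,0,-8],[0.0,0,0,0,-8]],
])

```text
clock: 20.68
position: [0.5943, -0.1011, 0.0919]
ee_rot: [-3.139, 0.112, -0.003]
force: [1.1, -3.3, -1.4]
width: 0.14
```

```bash
python3 st.py
```

```text
20.6833 [ 0.59425185 -0.10108533  0.0918703 ] [ 1.06061784 -3.34308509 -1.43394845] [-0.47148385 -0.29282264  0.63331197] -1.6200046471119542 12.842338798247553 355.92469891006465
```

The moment jumped to 0.63 N m, so the screw is seated (about 358.6°, allowing for the wing twisting slightly in the pads). I'll hold briefly, then back off a quarter turn.

Request:
step_arm([
  [[0.0,0,0,0,0],[0.0,0,0,0,0],[0.0,0,0,0,0],[0.0,0,0,0,6],[0.0,0,0,0,12],[0.0,0,0,0,18],[0.0,0,0,0,24],[0.0,0,0,0,30],[0.0,0,0,0,36],[0.0,0,0,0,42],[0.0,0,0,0,48],[0.0,0,0,0,54],[0.0,0,0,0,60],[0.0,0,0,0,66],[0.0,0,0,0,72],[0.0,0,0,0,78],[0.0,0,0,0,84],[0.0,0,0,0,89],[0.0,0,0,0,92.5],[0.0,0,0,0,92.5]],
])

```text
clock: 22.35
position: [0.5926, -0.0993, 0.0918]
ee_rot: [-2.242, -2.192, -0.001]
force: [-5.9, 4.1, 5.1]
width: 0.133
```

Request:
step_arm([
  [[0.0,0,0,0,0],[0.0,0,0,0,0],[0.0,0,0,0,0],[0.0,0,0,0,0]],
])

```text
clock: 22.68
position: [0.5925, -0.0992, 0.0919]
ee_rot: [-2.243, -2.192, -0.001]
force: [-1.0, -0.3, 1.0]
width: 0.129
```

```bash
python3 st.py
python3 - <<'E'
from h import *
s=snap("wrist","w13"); crop(s,"w13c",230,130,410,280,4); t=snap("scene","s13"); crop(t,"s13c",220,120,400,255,4); snap("top","t13")
E
```

```text
22.6833 [ 0.59253156 -0.09924113  0.09185929] [-0.97659718 -0.272234    1.01637317] [-0.18407938 -0.21057908 -0.00124305] -0.27253648988992113 11.868897143091031 88.6884905644929
```

View pics/w13c.png

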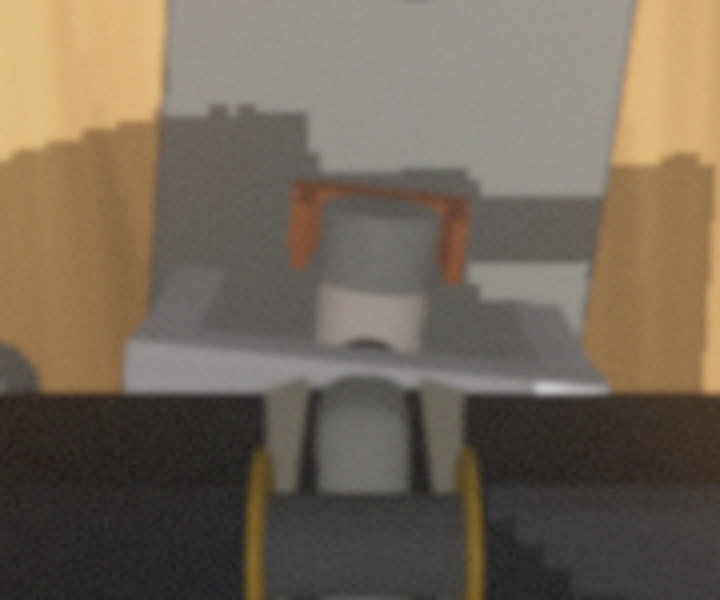

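View pics/s13c.png

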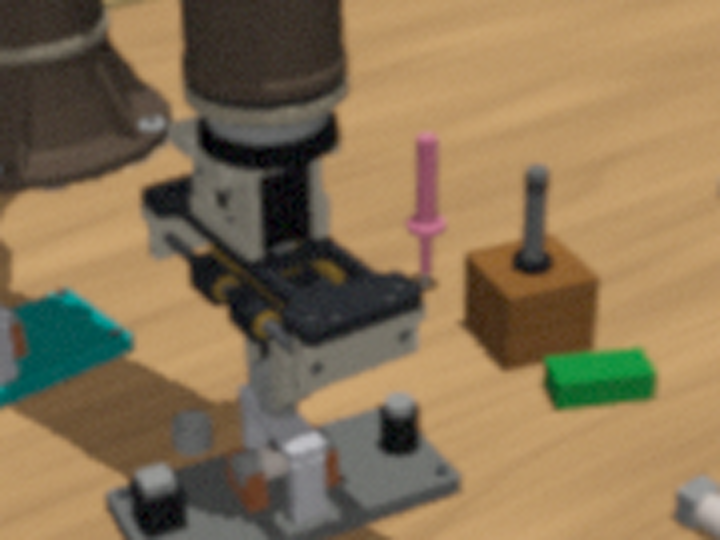

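View pics/t13.png

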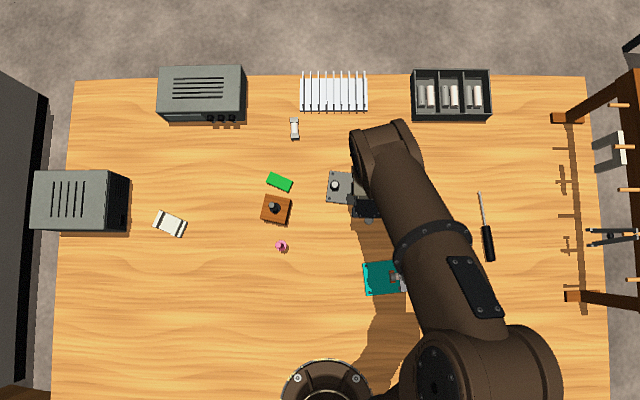

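The wing is flush in the pads at a yaw of 88.7°, and the opening of 11.9 mm matches its thickness. The probe is upright in its stand, and every bystander I can see is in place. Handing in.

```bash
python3 st.py; python3 -c "
from h import *
print(observe()['dq'].round(4)); print(arm.sign_off())"
```

```text
22.8333 [ 0.59252413 -0.09925784  0.09184389] [-1.4918283  -0.25728494  1.09685173] [-0.09965611 -0.1009073   0.01761415] -0.27243856258433136 11.972434604050715 88.70183468521356
[ 0.0003 -0.0004  0.0003  0.0003 -0.0003  0.0007  0.0013]
the job is handed in; nothing more can be done
None
```

The job is done and handed in at about 22.8 s. `sign_off` gave no verdict.

- **Test pads:** I pressed the probe tip on the round pad, then on the square pad. The wrist force read about 2 N and 1.8 N upward, steady over three readings each. A first, lighter press on the round pad was lost in the force noise, so I pressed 2 mm deeper.
- **Probe:** I put it back in its stand and let go. The scene camera shows it upright with its collar on the block, both just after release and at the end.
- **Thumbscrew:** I turned it about 51–53° clockwise until the moment jumped from under 0.06 to 0.63 N m. The wing twisted about 3° in the pads at the stop, so I know the seat to only about 3°.
- **Final grip:** I backed the screw off about 88–90° and am still gripping the wing. The last reading had the arm at rest, the squeeze at 25 N and the opening at 12 mm, flush on the wing. The screw works out at about 1.43–1.47 rad, against an allowed 1.169–1.689.
- **Bystanders:** None looked moved in the final pictures. The arm hid fuse_a from the top camera, and the scene crop showed only part of a spare fuse.

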